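# Seat the filter cell on the photometer port

### The arm

A 6-joint arm with a two-finger parallel gripper is mounted at the origin on a cart in front of the work surface, level with it; the furniture and walls round the work are solid. World frame = base frame: x ahead of the robot, y to its left, z up, the work surface at z = 0. Lengths are in m, angles in degrees, forces in N, time in s.
With the tool pointing down it reaches from about 0.4 to 0.825 m from the base axis. Payload 7 kg.
Tool frame: the origin (TCP) lies at the centre of the arm's flange, where the gripper is bolted on; the fingertips stand 178 mm ahead of it and the grasp point (between the pads) lies 159 mm ahead of it; x points along the fingers, y is the direction in which the jaws open and shut, and the axes are right-handed (so a half turn about x gives the same grasp; the last joint's range is limited). The gripper opens to 88 mm and grips with 3 to 60 N. Pads are 19 mm wide; open, the fingers measure 130 mm over their backs; the gripper's body (78 mm by 193 mm) begins 47 mm behind the grasp point.
Start: joints at [82.626, 20.546, 0.682, 0, -70.136, -16.507], TCP at [0.273, 0.617, 0.405] pointing down, gripper open.
Joint ranges: [-176.03, 176.03], [-82.01, 121.73], [-58.28, 71.71], [-173.87, 95.51], [-174.79, -0.11], [-173.66, 173.66]. Speed limits (degrees/s): [136.94, 136.94, 172.46, 180, 180, 180].

### API

Orientations are given as [roll, pitch, yaw] about the fixed x, y, z axes, in that order (R = Rz(yaw) Ry(pitch) Rx(roll)).
In Python, from plant import ctrl gives the robot as it stands. The module is installed in compiled form; this text tells all that it offers.
- The arm moves only by the shell command python3 -m inch 'ROWS'. ROWS is JSON, one flat list of numbers, 7 for each row, row after row: the shift along the tool's x, y, z in m, then the turn, a rotation vector about the tool's x, y, z in degrees, then the finger opening in m, from 0 to 0.0876. In form: [dx, dy, dz, rx, ry, rz, hand, dx, dy, dz, rx, ry, rz, hand, ...]. A call has 1 to 20 rows; each row shifts and turns the pose as measured when the row begins, along the tool's axes as they then stand; what a row does not reach is not made up. A row lasts 1/8 s, in which the tool goes at most 62.5 mm and 10.7 degrees, less where a joint would pass 70% of its speed; a pose out of reach is approached as far as the arm can. A call with a gripper value outside its range is refused whole. The fingers move at their own pace and stop on an object; the grip force is fixed at half the most. Time passes only in rows, so rows that do not move let the fingers close. It gives the time, the measured TCP pose, the force and the opening at its end, in the units of the state.
- ctrl.get_obs(): the state, without advancing time (a new reading comes with each control period).
- ctrl.snapshot(name): name is "scene" or "side" or "wrist"; returns a dict with "color" (480x640x3 uint8, red, green, blue), "depth" (480x640 float32, m along the optical axis (not along the pixel's ray), 0 where there is no reading), "K" (3x3 intrinsics, pixels), "k1" (the pictures are not rectified: a ray, as slopes to the right and down, at radius r is drawn at 1 + k1 r^2 times it, then the intrinsics apply), "position" and "attitude" of the camera in the world; the wrist camera has in their place "hand_eye" (4x4, takes a point from camera to tool coordinates, whose origin is the TCP and whose axes are the tool frame's). Camera axes: x right, y up, looking along -z (the intrinsics and any distortion apply to the point x, -y, -z); pixel columns grow to the right and rows downward; lengths in m; the calibration is good to about 2 mm. A picture is of the moment at which its call begins: read the wrist's pose just before it.
- ctrl.close_job(): hands the job in, once; it reports no verdict.
The state is a dict: "clock": time; "joint_pos": joint angles; "qvel": joint speeds; "tau": joint torques, N m; "tool_pos": TCP position; "orientation": TCP orientation; "force": force on the tool from outside, world axes, zero at the start; "moment": the same for the moment, N m; "opening": finger opening in m.
Only numpy, scipy, OpenCV 4.12 (cv2) and the standard library are available. Lean on these libraries where they do the work, as an engineer would, in place of code of your own. Each camera call takes 0.05 s, during which the arm holds its last target.

### The job

Pick up the knurled filter cell, set it upright over the spigot of the photometer head, where hidden pins will stop it, and turn it by feel, without forcing it, until its keyways drop over the pins. Then push it fully home against the spring, flush on the flange, and finish the program still gripping it and holding it pushed home. Leave the beakers, jar, dish and stopper standing where they are.

Things in the scene. Friction and masses are not known exactly. Their poses are not given: they have to be found in the camera images.
- cell_center (a point): centre, half-way up (21 mm above its underside), of the filter cell: a bare-aluminium knurled collar, 51 mm outside diameter, 42 mm high, about 0.1 to 0.2 kg, standing upright on the worktop, with a small glass window in its top. z is up along the collar, -x points to its lug
- cell_foot (a point): centre of the cell's underside; axes as cell_center. The bore is 33 mm wide, open below and free up to 36 mm above the underside; three keyways 10 mm wide and 4 mm deep run up inside it, 120 degrees apart
- cell_lug (a point): top of the raised lug (7 x 6 mm, 5 mm high) on the cell's top rim, 21 mm from the axis in the cell's own -x direction; it stands directly above one of the three keyways
- filter_cell: the filter cell; origin at the centre of its underside, axes as cell_center
- photometer: photometer head: low white housing 150 x 130 mm, fixed, its top 34 mm above the worktop; origin under its centre on the worktop, its own -x axis points to its front, z up. In its middle lies a steel flange, 64 mm diameter, top at 40 mm, from which the spigot stands up
- port (a point): centre of the flange's top face, on the spigot's axis, 40 mm above the worktop: the cell's underside rests here when home; z up
- spigot_top (a point): centre of the spigot's top, 68 mm above the worktop: spigot 30 mm diameter, its last 6 mm tapered to 20 mm. Three radial pins, 5 mm thick, 120 degrees apart, stick out of it to a radius of 19 mm, upper edge 56 mm above the worktop: a cell not lined up stops on them with its underside at 56 mm, 16 mm above home
- index_rib (a point): top of a raised rib (22 x 5 mm) on the housing in front of the flange, on the head's own -x axis. The pins are clocked differently each time: from the cell's lug in line with this rib, turning the cell clockwise (seen from above) by 20 to 66 degrees brings the keyways over the pins; they pass with about 2.5 mm (7 degrees) to spare either side
- seat (a joint): sprung seat, a steel disc 45 mm across round the foot of the spigot; 0 when up (its face 6 mm above the flange), 0.006 m when pressed flush by a cell that is fully home. About 3 N to start it, about 8 N when flush; it lifts a cell that is let go by 6 mm
- small_beaker: bystander: empty 58 mm glass beaker, 70 mm high, origin at the centre of its underside
- weigh_bottle: bystander: small glass jar, 34 mm wide, 40 mm high, origin at the centre of its underside
- rubber_stopper: bystander: brown rubber stopper, 26 mm wide and high, origin at the centre of its underside
- watch_glass: bystander: shallow glass dish, 78 mm wide, 13 mm high, origin at the centre of its underside
- large_beaker: bystander: glass beaker, 78 mm wide, 94 mm high, origin at the centre of its underside
Not all that is in view belongs to the job. Leave any purple look-alike of the filter_cell alone. What is shaped like the photometer but purple is not meant.

How it is judged:
By the outcome, as a careful person would: the job done as asked, in the order asked, and still so for the second after the job is handed in, while the arm keeps its last pose, push and grip.
It also fails if it takes over 45 s, if anything falls off the work surface, if the arm or the gripper's body presses on something with over 40 N, if the wrist force passes 120 N, or if a joint passes its speed limit or range.

## Working session

There is one attempt and no reset: what is moved stays moved. The work goes in short steps, Python scripts to look and compute and a shell command to move; the robot and the scene stay as the last step left them, time stands still between calls to the robot, and variables do not carry over. Pictures are saved under pics/ and viewed, and the job is handed in when it is done.

```bash
mkdir -p pics; ls; python3 - <<'E'
from plant import ctrl
import cv2,numpy as np
print(ctrl.get_obs())
for n in ["scene","side","wrist"]:
    s=ctrl.snapshot(n)
    cv2.imwrite(f"pics/{n}0.png",s["color"][:,:,::-1])
    np.savez(f"{n}0.npz",**s)
    print(n,s["K"],s["k1"],s.get("position"),s.get("attitude"),s.get("hand_eye"),(s["depth"]>0).mean())
E
```

```text
pics
{'clock': 0.0, 'joint_pos': array([ 8.26264146e+01,  2.05920080e+01,  6.32333183e-01, -1.98488026e-02,
       -7.01347300e+01, -1.65059150e+01]), 'qvel': array([ 0.01270682,  0.0120086 , -0.07684535,  0.02233208, -0.11675639,
       -0.03622204]), 'tau': array([ 1.20999443e-04, -5.82718849e+01,  2.93053758e+01,  6.99712381e+00,
        7.01902361e-03, -1.49023922e-04]), 'tool_pos': array([0.27318298, 0.61703298, 0.40370587]), 'orientation': array([  95.32712237,   89.90376832, -108.55913821]), 'force': array([-0.14705347, -1.10456117, -0.11077124]), 'moment': array([-0.01311622,  0.02407234,  0.02313996]), 'opening': 0.08756929120367911}
scene [[447.37184034   0.         318.15991033]
 [  0.         447.37184034 242.41062229]
 [  0.           0.           1.        ]] -0.07918422355480036 [ 0.07275206 -0.68560503  0.99513771] [ 42.41499956   0.75366546 -35.04297311] None 0.9955305989583333
side [[462.35877224   0.         315.91911402]
 [  0.         462.35877224 236.51391388]
 [  0.           0.           1.        ]] -0.012362053000437866 [0.05313271 0.92870647 0.533233  ] [  66.87035431    1.24667605 -151.30277772] None 0.97720703125
wrist [[379.53217311   0.         317.66393179]
 [  0.         379.53217311 235.27252268]
 [  0.           0.           1.        ]] -0.07959103317581723 None None [[ 5.43715514e-07  2.80003357e-01 -9.59999021e-01  1.92403186e-02]
 [ 9.99999531e-01  9.29250851e-04  2.71601395e-04 -4.12073627e-04]
 [ 9.68129210e-04 -9.59998571e-01 -2.80003225e-01 -7.60872730e-02]
 [ 0.00000000e+00  0.00000000e+00  0.00000000e+00  1.00000000e+00]] 0.9958756510416666
```

View pics/scene0.png

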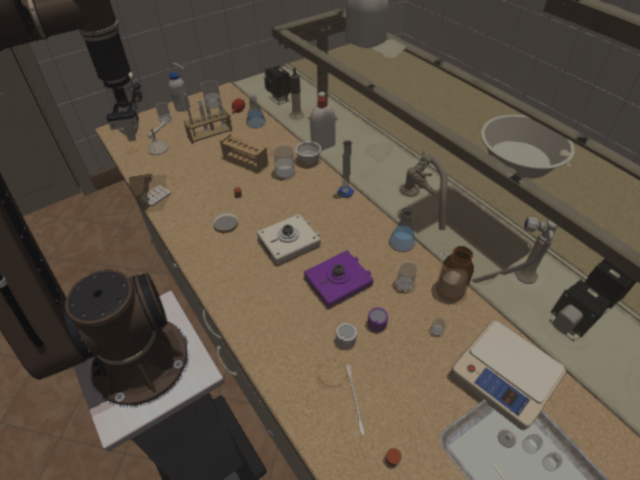

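View pics/side0.png

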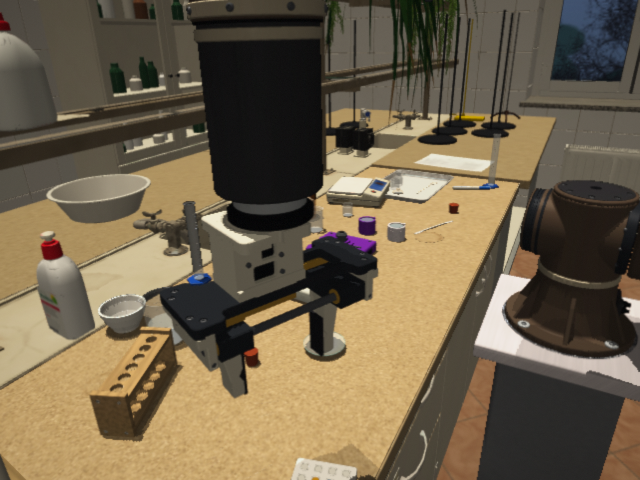

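View pics/wrist0.png

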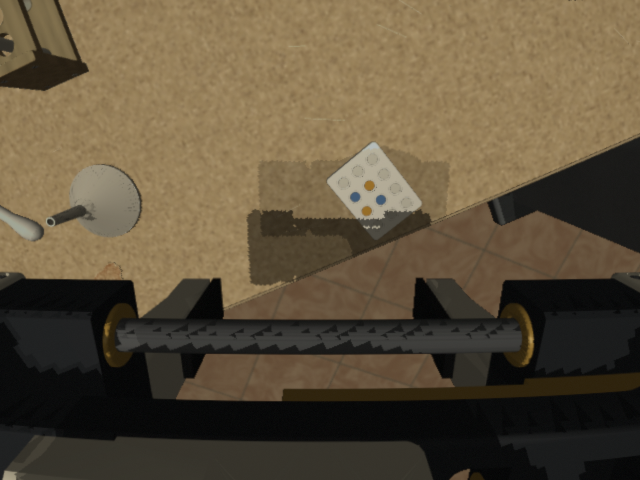

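The scene view shows the white photometer at about (289,238) with its flange at (289,232), and the aluminium cell at (346,335). The purple decoys are at (339,278) and (377,318). Next I'll zoom in and measure.

```bash
cat > h.py <<'E'
import numpy as np,cv2
from scipy.spatial.transform import Rotation as R
def campose(s,obs=None):
    if s.get("position") is not None and np.array(s["position"]).dtype!=object:
        return R.from_euler('xyz',s["attitude"],degrees=True).as_matrix(),np.array(s["position"])
    T=np.array(s["hand_eye"]); Rt=R.from_euler('xyz',obs["orientation"],degrees=True).as_matrix()
    return Rt@T[:3,:3], Rt@T[:3,3]+obs["tool_pos"]
def rays(s,uv,pose):
    uv=np.atleast_2d(np.array(uv,float)); K=np.array(s["K"]);k1=float(s["k1"])
    n=cv2.undistortPoints(uv.reshape(-1,1,2),K,np.array([k1,0,0,0,0])).reshape(-1,2)
    d=np.c_[n[:,0],-n[:,1],-np.ones(len(n))]
    return d@pose[0].T
def onplane(s,uv,z,pose):
    d=rays(s,uv,pose);p=pose[1]; t=(z-p[2])/d[:,2]
    return p+d*t[:,None]
def project(s,P,pose):
    P=np.atleast_2d(P); c=(P-pose[1])@pose[0]; x=c[:,0]/-c[:,2]; y=-c[:,1]/-c[:,2]
    r2=x*x+y*y; f=1+float(s["k1"])*r2; K=np.array(s["K"])
    return np.c_[K[0,0]*x*f+K[0,2],K[1,1]*y*f+K[1,2]]
def depthpts(s,pose):
    h,w=s["depth"].shape; u,v=np.meshgrid(np.arange(w),np.arange(h))
    d=rays(s,np.c_[u.ravel(),v.ravel()],pose)
    return (pose[1]+d*s["depth"].ravel()[:,None]).reshape(h,w,3)
def crop(s,box,f,name):
    x0,y0,x1,y1=box
    im=s["color"][y0:y1,x0:x1,::-1]; cv2.imwrite(name,cv2.resize(im,None,fx=f,fy=f,interpolation=cv2.INTER_CUBIC))
E
python3 - <<'E'
from h import *
s=dict(np.load("scene0.npz",allow_pickle=True)); p=campose(s)
crop(s,(200,190,400,350),4,"pics/sc_crop.png")
for n,uv,z in [("ph",(289,238),.034),("cell",(346,328),.042),("dish",(226,223),.01),("stopper",(238,192),.02),("purp",(377,312),.042)]: print(n,onplane(s,uv,z,p))
D=depthpts(s,p); print(D[240,305],D[229,288],D[328,346],D[300,250],D[223,226])
E
```

```text
ph [[0.50709886 0.10511672 0.034     ]]
cell [[ 0.45433271 -0.23902242  0.042     ]]
dish [[0.39205429 0.29459681 0.01      ]]
stopper [[0.48802129 0.39190021 0.02      ]]
purp [[ 0.54646892 -0.24749879  0.042     ]]
[0.53941373 0.06861504 0.03697148] [0.50824156 0.10835056 0.06861273] [ 0.45585832 -0.23723693  0.03818924] [ 0.31320557  0.00251103 -0.0019971 ] [0.39456477 0.30230355 0.00225445]
```

View pics/sc_crop.png

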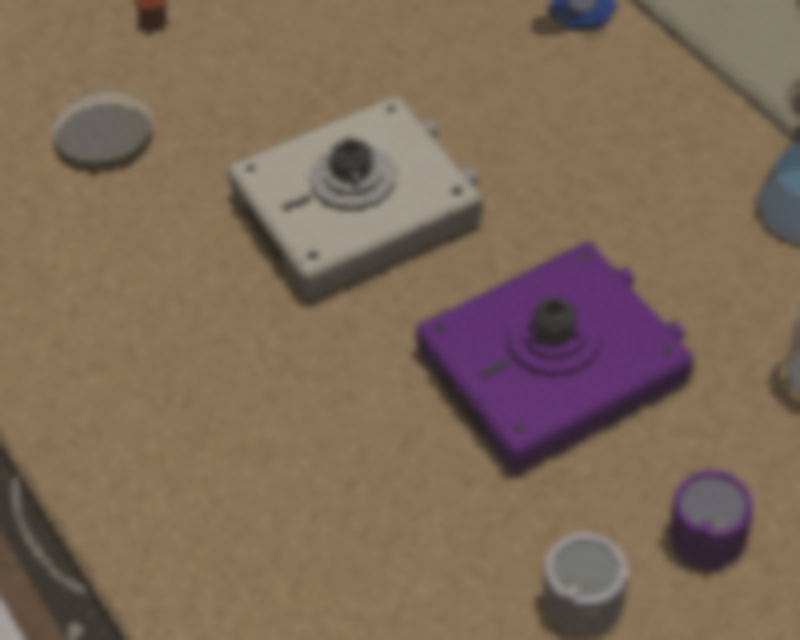

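```bash
cat >> h.py <<'E'
def toolmove(obs,target,yawdir=None):
    """shift in current tool axes to bring TCP to target; turn rotvec in tool axes to make x down, y along yawdir"""
    Rt=R.from_euler('xyz',obs["orientation"],degrees=True).as_matrix()
    d=Rt.T@(np.array(target)-obs["tool_pos"])
    rv=None
    if yawdir is not None:
        a=np.radians(yawdir); y=np.array([np.cos(a),np.sin(a),0]); x=np.array([0,0,-1.]); 
        Rd=np.c_[x,y,np.cross(x,y)]
        rv=R.from_matrix(Rt.T@Rd).as_rotvec(degrees=True)
    return d,rv
def state(obs):
    Rt=R.from_euler('xyz',obs["orientation"],degrees=True).as_matrix()
    print("t",round(obs["clock"],2),"tcp",np.round(obs["tool_pos"],4),"x",Rt[:,0].round(3),"y",Rt[:,1].round(3),"ydir",round(float(np.degrees(np.arctan2(Rt[1,1],Rt[0,1]))),2),"F",np.round(obs["force"],1),"M",np.round(obs["moment"],2),"open",round(obs["opening"],4),"q",np.round(obs["joint_pos"],1))
E
python3 - <<'E'
from h import *
from plant import ctrl
o=ctrl.get_obs(); state(o)
s=dict(np.load("scene0.npz",allow_pickle=True)); p=campose(s)
# photometer by crop pixel
c=lambda u,v:(200+(u+.5)/4-.5,190+(v+.5)/4-.5)
for n,uv,z in [("spigtop",c(352,152),.068),("flange",c(353,177),.04),("rib",c(297,203),.037),("celltop",c(586,566),.042),("lug",c(572,592),.045),("smallbk",(407,270),.07),("jar",(438,322),.04),("largebk",(284,150),.094)]: print(n,onplane(s,uv,z,p)[0].round(4))
for c4 in [(393,97),(480,203),(306,280),(230,168)]: print(onplane(s,c(*c4),.034,p)[0].round(4))
print(toolmove(o,[.46,.108,.40],0), toolmove(o,[.46,.108,.40],90))
E
```

```text
t 0.15 tcp [0.2732 0.6171 0.4039] x [-0.    -0.001 -1.   ] y [-0.405 -0.914  0.001] ydir -113.89 F [-0.4  0.1 -0. ] M [-0.02  0.01  0.02] open 0.0879 q [ 82.6  20.6   0.6  -0.  -70.1 -16.5]
spigtop [0.5106 0.1142 0.068 ]
flange [0.5106 0.1162 0.04  ]
rib [0.4647 0.1205 0.037 ]
celltop [ 0.4492 -0.2463  0.042 ]
lug [ 0.4302 -0.2571  0.045 ]
smallbk [ 0.6825 -0.2053  0.07  ]
jar [ 0.6519 -0.3588  0.04  ]
largebk [0.6852 0.4097 0.094 ]
[0.5844 0.1752 0.034 ]
[0.5747 0.0447 0.034 ]
[0.4327 0.056  0.034 ]
[0.4436 0.1829 0.034 ]
(array([ 0.00449486,  0.38983854, -0.37692409]), array([-1.13885405e+02,  6.71962535e-02, -5.55554091e-02])) (array([ 0.00449486,  0.38983854, -0.37692409]), array([ 1.56114548e+02, -1.01929600e-01, -9.66623659e-03]))
```

```bash
python3 -m inch '[0,0.036,-0.038,0,0,0,0.0876, 0,0.036,-0.038,0,0,0,0.0876, 0,0.036,-0.038,0,0,0,0.0876, 0,0.036,-0.038,0,0,0,0.0876, 0,0.036,-0.038,0,0,0,0.0876, 0,0.036,-0.038,0,0,0,0.0876, 0,0.036,-0.038,0,0,0,0.0876, 0,0.036,-0.038,0,0,0,0.0876, 0,0.036,-0.038,0,0,0,0.0876, 0,0.036,-0.038,0,0,0,0.0876, 0,0,0,0,0,0,0.0876]'
python3 - <<'E'
from h import *
from plant import ctrl
o=ctrl.get_obs(); state(o)
s=ctrl.snapshot("wrist"); np.savez("w1.npz",**s,**{k:o[k] for k in("tool_pos","orientation")})
cv2.imwrite("pics/w1.png",s["color"][:,:,::-1])
print(project(s,[[.5106,.115,.04]],campose(s,o)))
E
```

```text
clock: 1.52
tool_pos: [0.4789, 0.119, 0.4027]
orientation: [99.0, 89.7, -104.8]
force: [0.5, 0.2, -0.4]
opening: 0.0875
t 1.52 tcp [0.4789 0.119  0.4027] x [-0.001 -0.005 -1.   ] y [-0.403 -0.915  0.005] ydir -113.77 F [ 0.5  0.2 -0.4] M [0.12 0.05 0.06] open 0.0875 q [ 36.9   3.4 -21.8   0.2 -65.   29.2]
[[306.16916954 177.55457072]]
```

View pics/w1.png

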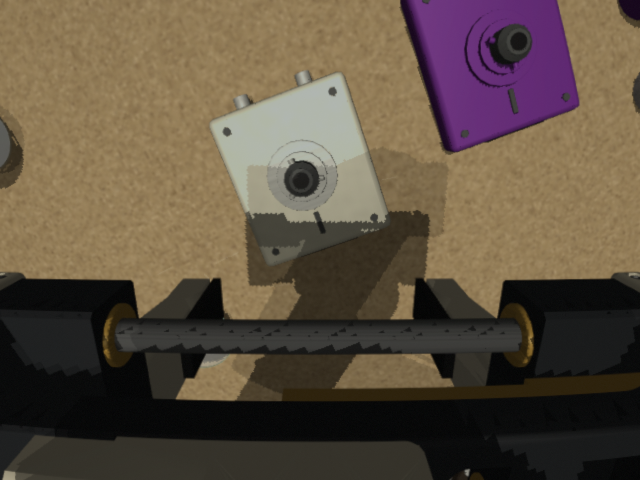

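The wrist view shows the photometer with its spigot at (301,178), flange ring centred near (303,175), rib at (320,222) and housing corners near (211,122), (342,73), (387,222) and (267,264). I'll zoom in to measure these.

```bash
python3 - <<'E'
from h import *
s=dict(np.load("w1.npz",allow_pickle=True)); 
crop(s,(200,65,400,275),4,"/tmp/c.png"); im=cv2.imread("/tmp/c.png")[:600*840//840]; 
im=cv2.imread("/tmp/c.png"); im=cv2.resize(im,(560,588)); im=cv2.convertScaleAbs(im,alpha=1.4,beta=10); cv2.imwrite("pics/w1c.png",im)
crop(s,(260,130,345,245),5,"pics/w1d.png")
E
```

```text
(no output)
```

View pics/w1d.png

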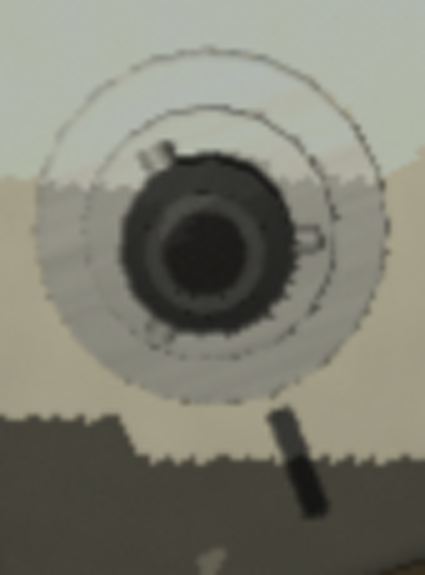

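Zoomed 5x, the three pins are visible at crop (153,155), (312,239) and (160,333). The flange ring is centred at (212,226), the spigot top at (203,252), and the rib runs from (280,412) to (314,512). I'll turn these into positions.

```bash
python3 - <<'E'
from h import *
s=dict(np.load("w1.npz",allow_pickle=True)); p=campose({k:s[k] for k in s if k in("hand_eye",)},s)
c=lambda u,v:(260+(u+.5)/5-.5,130+(v+.5)/5-.5)
f=lambda a,z:onplane(s,a,z,p)[0]
ring=np.array([f(c(*a),.04) for a in [(38,225),(387,225),(212,47),(212,403),(90,100),(337,100),(90,352),(337,352)]])
A=np.c_[2*ring[:,:2],np.ones(8)];sol=np.linalg.lstsq(A,(ring[:,:2]**2).sum(1),rcond=None)[0]
cen=sol[:2];print("flange",cen,np.sqrt(sol[2]+cen@cen))
seat=np.array([f(c(*a),.046) for a in [(83,230),(337,230),(210,106),(210,358)]]);print("seat c",seat[:,:2].mean(0),[np.linalg.norm(q[:2]-seat[:,:2].mean(0)) for q in seat])
print("top",f(c(203,252),.068))
rib=[f(c(*a),.036)[:2] for a in [(280,412),(314,512)]]; print("rib",rib)
ang=lambda d:np.degrees(np.arctan2(d[1],d[0]))
print("rib dir from ctr",ang(np.mean(rib,0)-cen),"rib own",ang(rib[1]-rib[0]))
for a in [(153,152),(316,240),(160,337)]:
    q=f(c(*a),.0545)[:2]-cen; print("pin",ang(q),np.linalg.norm(q))
cor=[f(a,.034)[:2] for a in [(211,122),(342,73),(387,222),(267,264)]]
print(cor,np.mean(cor,0)); 
for i in range(4): d=cor[(i+1)%4]-cor[i];print(np.linalg.norm(d),ang(d))
E
```

```text
flange [0.51374799 0.11752563] 0.03185089321932494
seat c [0.51417776 0.11768063] [np.float64(0.022544674506822054), np.float64(0.02254867888388383), np.float64(0.02201096254467551), np.float64(0.022744484850126007)]
top [0.51386487 0.11822297 0.068     ]
rib [array([0.47716129, 0.12050088]), array([0.45674252, 0.12248024])]
rib dir from ctr 175.15702169690113 rib own 174.46313359614197
pin 8.564224448732274 0.01793037926112644
pin -113.79219448432092 0.018354220181227423
pin 128.33007861939802 0.01920966580046036
[array([0.58996207, 0.1726289 ]), array([0.58024915, 0.04983458]), array([0.44034009, 0.06241976]), array([0.44835729, 0.18547478])] [0.51472715 0.1175895 ]
0.12317786595927736 -94.52262585448888
0.14047395842350074 174.8599302071288
0.1233159158003231 86.27237322207078
0.14218625639157265 -5.183482558254869
```

```bash
python3 -m inch '[0.01,0.0507,-0.0139,0,0,0,0.0876, 0.01,0.0507,-0.0139,0,0,0,0.0876, 0.01,0.0507,-0.0139,0,0,0,0.0876, 0.01,0.0507,-0.0139,0,0,0,0.0876, 0.01,0.0507,-0.0139,0,0,0,0.0876, 0.01,0.0507,-0.0139,0,0,0,0.0876, 0.01,0.0507,-0.0139,0,0,0,0.0876, 0,0,0,-8,0,0,0.0876, 0,0,0,-8,0,0,0.0876, 0,0,0,-8,0,0,0.0876, 0,0,0,0,0,0,0.0876]'
python3 - <<'E'
from h import *
from plant import ctrl
o=ctrl.get_obs(); state(o)
s=ctrl.snapshot("wrist"); np.savez("w2.npz",**s,**{k:o[k] for k in("tool_pos","orientation")})
cv2.imwrite("pics/w2.png",s["color"][:,:,::-1])
print(project(s,[[.4522,-.2448,.042]],campose(s,o)))
E
```

```text
clock: 2.95
tool_pos: [0.4279, -0.245, 0.3312]
orientation: [110.2, 89.9, -68.1]
force: [0.6, 0.0, 0.0]
opening: 0.0877
t 2.95 tcp [ 0.4279 -0.245   0.3312] x [ 0.001 -0.002 -1.   ] y [ 0.03  -1.     0.002] ydir -88.3 F [0.6 0.  0. ] M [ 0.01 -0.02 -0.04] open 0.0877 q [ -6.9   7.  -27.9   0.1 -55.1  98.5]
[[317.89356831 199.84276573]]
```

View pics/w2.png

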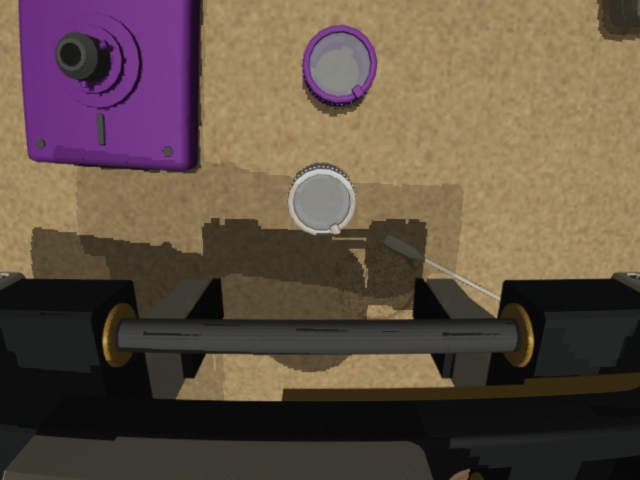

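The wrist view shows the aluminium cell rim centred near (322,201) with its lug at about (335,230). The purple cell is ahead at (340,65), clear of the jaw line. Next I'll measure the cell.

```bash
python3 - <<'E'
from h import *
s=dict(np.load("w2.npz",allow_pickle=True)); p=campose({"hand_eye":s["hand_eye"]},s)
crop(s,(272,150,372,250),6,"pics/w2c.png")
im=s["color"].astype(int); m=((im.min(2)>175)).astype(np.uint8)
sub=np.zeros_like(m); sub[150:250,272:372]=m[150:250,272:372]
print(sub.sum()); cv2.imwrite("pics/w2m.png",cv2.resize(sub[150:250,272:372]*255,None,fx=6,fy=6,interpolation=0))
E
```

```text
251
```

View pics/w2c.png

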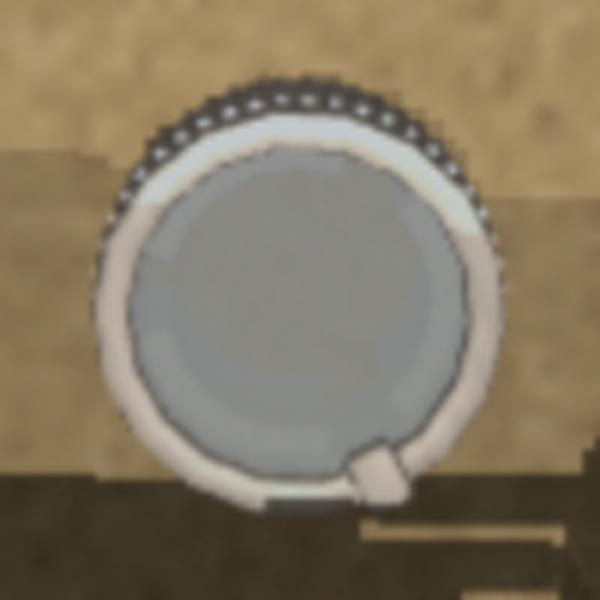

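View pics/w2m.png

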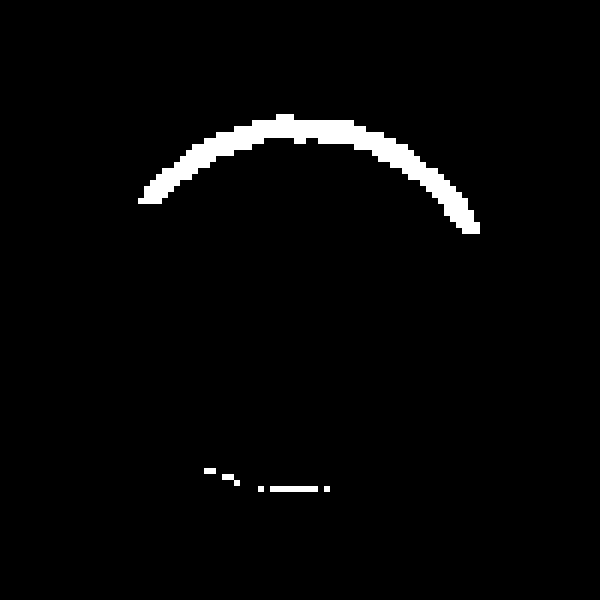

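```bash
python3 - <<'E'
from h import *
from plant import ctrl
s=dict(np.load("w2.npz",allow_pickle=True)); p=campose({"hand_eye":s["hand_eye"]},s)
c=lambda u,v:(272+(u+.5)/6-.5,150+(v+.5)/6-.5)
f=lambda a,z:onplane(s,a,z,p)[0]
for pts in ([(300,113),(98,310),(501,310),(298,508)],[(131,310),(467,310),(300,147),(298,481)]):
    q=np.array([f(c(*a),.042)[:2] for a in pts]); A=np.c_[2*q,np.ones(4)];sol=np.linalg.lstsq(A,(q**2).sum(1),rcond=None)[0]; cen=sol[:2]
    print(cen,np.sqrt(sol[2]+cen@cen))
l=f(c(379,475),.047)[:2]-cen; print("lug",np.degrees(np.arctan2(l[1],l[0])),np.linalg.norm(l))
o=ctrl.get_obs(); state(o)
print(toolmove(o,[*cen,.159+.026],-90))
E
```

```text
[ 0.45063079 -0.24746227] 0.024249935754840288
[ 0.45035115 -0.24740686] 0.02037134760596701
lug -150.63682771013316 0.020728882278783386
t 3.0 tcp [ 0.4279 -0.245   0.3313] x [ 0.001 -0.002 -1.   ] y [ 0.028 -1.     0.002] ydir -88.4 F [-0.3 -0.2  0.3] M [ 0.   -0.02 -0.05] open 0.0877 q [ -6.9   7.  -27.9   0.1 -55.1  98.4]
(array([ 0.14628128,  0.00272117, -0.02227816]), array([ 1.60480412, -0.04705383, -0.11013914]))
```

```bash
python3 -m inch '[0.02,0.0015,-0.011,1.5,0,0,0.0876, 0.02,0.0012,-0.011,0,0,0,0.0876, 0.03,0,0,0,0,0,0.0876, 0,0,0,0,0,0,0.0876]'
python3 - <<'E'
from h import *
from plant import ctrl
o=ctrl.get_obs(); state(o)
print(toolmove(o,[.4505,-.2474,.159+.026],-90))
E
```

```text
clock: 3.5
tool_pos: [0.4523, -0.2453, 0.2606]
orientation: [146.7, 89.8, -33.8]
force: [-0.2, -0.4, -0.4]
opening: 0.0875
t 3.5 tcp [ 0.4523 -0.2453  0.2606] x [ 0.003 -0.002 -1.   ] y [-0.008 -1.     0.002] ydir -90.47 F [-0.2 -0.4 -0.4] M [-0.03 -0.01 -0.04] open 0.0875 q [ -6.5  13.8 -30.3   0.2 -45.7  96. ]
(array([0.07562387, 0.00195952, 0.00207087]), array([-0.47201992, -0.19712843, -0.13087534]))
```

```bash
python3 -m inch '[0.025,0.002,0.002,-0.5,-0.2,-0.1,0.0876, 0.025,0,0,0,0,0,0.0876, 0.015,0,0,0,0,0,0.0876, 0.011,0,0,0,0,0,0.0876, 0,0,0,0,0,0,0.0876]'
python3 - <<'E'
from h import *
from plant import ctrl
o=ctrl.get_obs(); state(o)
print(toolmove(o,[.4505,-.2474,.159+.026],-90))
s=ctrl.snapshot("wrist"); cv2.imwrite("pics/w3.png",s["color"][:,:,::-1])
E
```

```text
clock: 4.12
tool_pos: [0.454, -0.2468, 0.1879]
orientation: [159.0, 89.6, -21.1]
force: [0.6, 0.6, 1.4]
opening: 0.0877
t 4.12 tcp [ 0.454  -0.2468  0.1879] x [ 0.007 -0.003 -1.   ] y [-0.002 -1.     0.003] ydir -90.13 F [0.6 0.6 1.4] M [-0.08 -0.02  0.03] open 0.0877 q [ -6.7  20.1 -34.1   0.2 -35.3  96.4]
(array([0.00282771, 0.00061383, 0.00353893]), array([-0.12669266, -0.40985906, -0.15777478]))
```

View pics/w3.png

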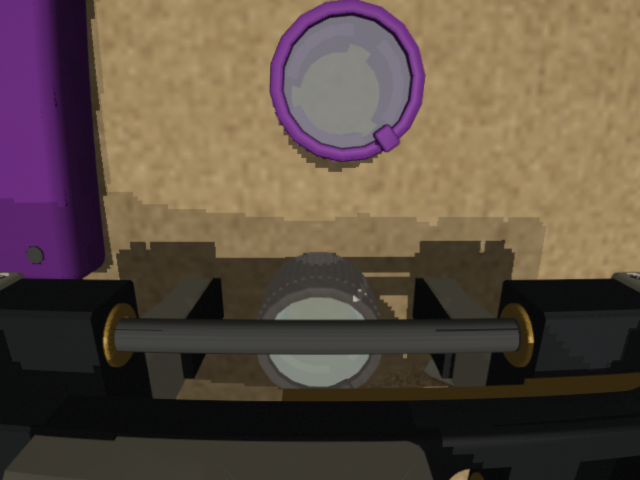

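The cell sits between the jaws (rim about (320,340)) and the purple cell is well clear at (347,80). I'll trim the tilt and centring, then close.

```bash
python3 -m inch '[0.002,0.0006,0.0036,-0.1,-0.5,-0.2,0.0876, 0,0,0.0005,0,-0.1,0,0.0876]'
python3 - <<'E'
from h import *
from plant import ctrl
o=ctrl.get_obs(); state(o)
print(toolmove(o,[.4505,-.2474,.159+.026],-90))
E
```

```text
clock: 4.42
tool_pos: [0.4504, -0.2476, 0.1874]
orientation: [-19.1, 89.9, 160.9]
force: [-0.4, -0.2, 0.8]
opening: 0.0875
t 4.42 tcp [ 0.4504 -0.2476  0.1874] x [-0.001  0.    -1.   ] y [-0. -1. -0.] ydir -90.01 F [-0.4 -0.2  0.8] M [-0.05 -0.07 -0.02] open 0.0875 q [ -6.9  20.1 -34.2  -0.  -35.8  96.9]
(array([ 0.00237548, -0.00015959, -0.000124  ]), array([-0.00754131,  0.07335124,  0.02545041]))
```

```bash
python3 -m inch '[0,0,0,0,0,0,0.045, 0,0,0,0,0,0,0.03, 0,0,0,0,0,0,0.03, 0,0,0,0,0,0,0.03, 0,0,0,0,0,0,0.03]'; python3 -c "
from h import *
from plant import ctrl
state(ctrl.get_obs())"
```

```text
clock: 5.05
tool_pos: [0.4506, -0.2477, 0.1881]
orientation: [-112.7, 90.0, 67.3]
force: [-0.0, -0.2, 0.9]
opening: 0.0501
t 5.05 tcp [ 0.4506 -0.2477  0.1881] x [ 0.  0. -1.] y [-0. -1. -0.] ydir -90.01 F [-0.  -0.2  0.9] M [-0.07  0.05  0.02] open 0.0501 q [ -6.9  20.  -34.2  -0.  -35.8  96.9]
```

```bash
python3 -m inch '[-0.03,0,0,0,0,0,0.03, -0.04,0,0,0,0,0,0.03, -0.04,0,0,0,0,0,0.03, 0,0,0,0,0,0,0.03]'; python3 - <<'E'
from h import *
from plant import ctrl
o=ctrl.get_obs(); state(o)
s=ctrl.snapshot("wrist"); cv2.imwrite("pics/w4.png",s["color"][:,:,::-1])
print(toolmove(o,[.5139,.1177,.298],-90))
E
```

```text
clock: 5.55
tool_pos: [0.4499, -0.2475, 0.2996]
orientation: [-15.5, 89.7, 164.4]
force: [0.5, -0.2, -2.2]
opening: 0.0499
t 5.55 tcp [ 0.4499 -0.2475  0.2996] x [-0.004  0.001 -1.   ] y [-0.001 -1.    -0.001] ydir -90.05 F [ 0.5 -0.2 -2.2] M [-0.02 -0.06 -0.02] open 0.0499 q [ -6.9  11.  -27.6  -0.  -51.6  96.9]
(array([ 0.00177587, -0.36525816, -0.06372702]), array([-0.04783114,  0.24909742,  0.06939986]))
```

View pics/w4.png

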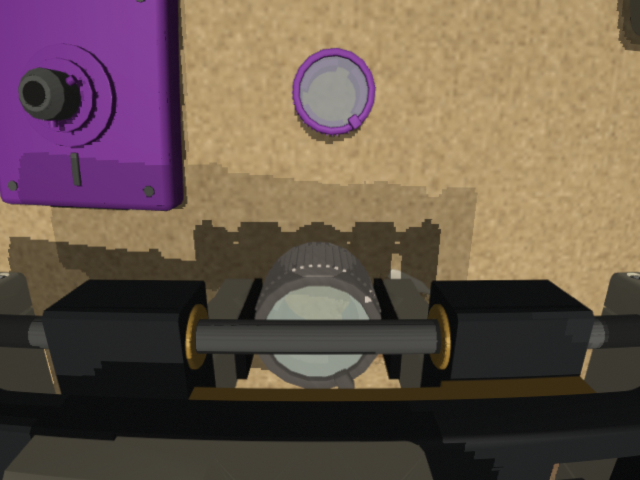

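The cell is held between the pads, with its rim around (318,335) and its lug near (347,380). I'll carry it to the port.

```bash
python3 -m inch '[0,-0.0457,-0.008,0,0,0,0.03, 0,-0.0457,-0.008,0,0,0,0.03, 0,-0.0457,-0.008,0,0,0,0.03, 0,-0.0457,-0.008,0,0,0,0.03, 0,-0.0457,-0.008,0,0,0,0.03, 0,-0.0457,-0.008,0,0,0,0.03, 0,-0.0457,-0.008,0,0,0,0.03, 0,-0.0457,-0.008,0,0,0,0.03, 0,0,0,8.8,0,0,0.03, 0,0,0,8.8,0,0,0.03, 0,0,0,8.8,0,0,0.03, 0,0,0,8.8,0,0,0.03, 0,0,0,8.8,0,0,0.03, 0,0,0,8.8,0,0,0.03, 0,0,0,8.8,0,0,0.03, 0,0,0,0,0,0,0.03]'; python3 - <<'E'
from h import *
from plant import ctrl
o=ctrl.get_obs(); state(o)
print(toolmove(o,[.5139,.1177,.28],-152))
E
```

```text
clock: 7.6
tool_pos: [0.507, 0.1278, 0.271]
orientation: [78.3, 87.2, -165.7]
force: [0.4, 0.2, -1.0]
opening: 0.0497
t 7.6 tcp [0.507  0.1278 0.271 ] x [-0.047 -0.012 -0.999] y [-0.897 -0.439  0.048] ydir -153.93 F [ 0.4  0.2 -1. ] M [ 0.14 -0.23  0.06] open 0.0497 q [ 35.2  14.7 -26.8  -1.3 -51.2  -8.4]
(array([-0.00919475, -0.00134986, -0.0119816 ]), array([-1.94380031,  0.61623593, -2.73371278]))
```

```bash
python3 -m inch '[-0.014,-0.001,-0.012,-2,0.6,-2.7,0.03, 0,0,0,0,0,0,0.03]'; python3 - <<'E'
from h import *
from plant import ctrl
o=ctrl.get_obs(); state(o)
print(toolmove(o,[.5139,.1177,.28],-152))
E
```

```text
clock: 7.85
tool_pos: [0.5133, 0.1172, 0.2828]
orientation: [87.2, 89.8, -154.3]
force: [0.8, 0.3, -1.9]
opening: 0.05
t 7.85 tcp [0.5133 0.1172 0.2828] x [-0.003 -0.002 -1.   ] y [-0.879 -0.477  0.004] ydir -151.5 F [ 0.8  0.3 -1.9] M [ 0.13  0.   -0.08] open 0.05 q [ 34.2  13.4 -27.2  -0.  -49.7  -5.7]
(array([ 0.00277871, -0.00075683,  0.0001254 ]), array([ 0.49837505,  0.00984723, -0.21948226]))
```

```bash
python3 -m inch '[0.01,-0.0007,0,0,0,-0.2,0.03, 0.01,0,0,0,0,0,0.03, 0.005,0,0,0,0,0,0.03, 0,0,0,0,0,0,0.03]'; python3 - <<'E'
from h import *
from plant import ctrl
o=ctrl.get_obs(); state(o)
print(toolmove(o,[.5139,.1177,.244],-152))
s=ctrl.snapshot("side"); crop(s,(240,190,400,310),5,"pics/s1.png")
s=ctrl.snapshot("scene"); crop(s,(230,170,350,270),6,"pics/c1.png")
E
```

```text
clock: 8.35
tool_pos: [0.5127, 0.1177, 0.2533]
orientation: [80.8, 89.6, -160.6]
force: [0.3, 0.3, -2.1]
opening: 0.0501
t 8.35 tcp [0.5127 0.1177 0.2533] x [-0.006 -0.002 -1.   ] y [-0.878 -0.479  0.006] ydir -151.41 F [ 0.3  0.3 -2.1] M [ 0.07 -0.04  0.03] open 0.0501 q [ 34.3  15.5 -29.   -0.1 -45.8  -5.6]
(array([ 0.00925468, -0.00112174, -0.00054886]), array([ 0.59320862,  0.05473636, -0.35136229]))
```

View pics/s1.png

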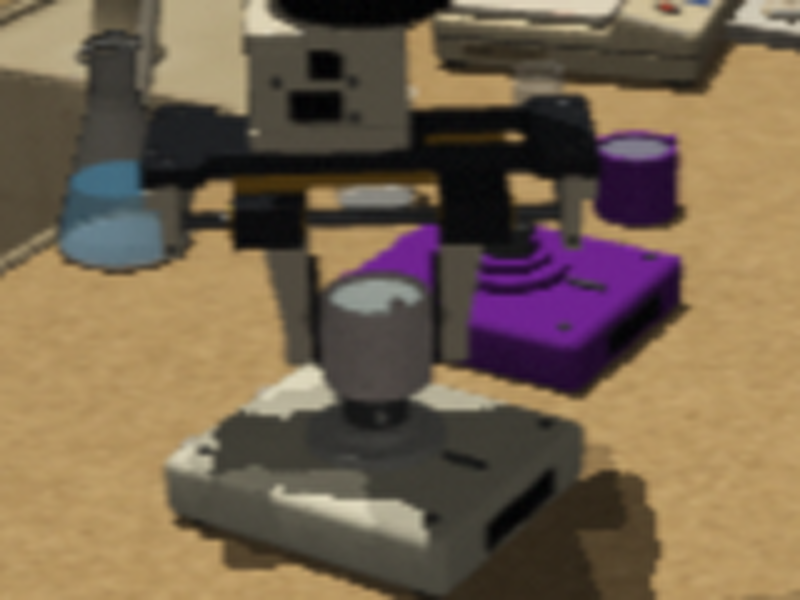

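View pics/c1.png

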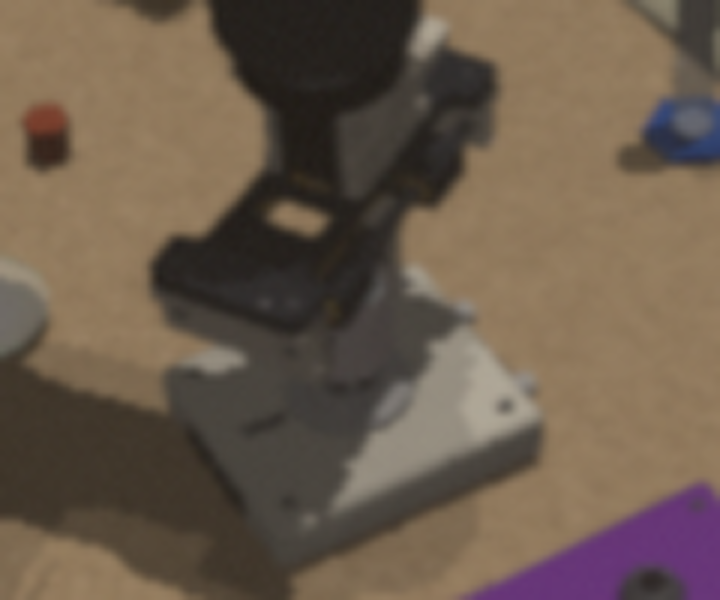

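The side view shows the cell (edges 322 and 432 in the crop) centred over the spigot (343 to 410). I'll correct about 1 mm and descend gently until the pins stop it.

```bash
python3 -m inch '[0.002,-0.0011,-0.0005,0,0,-0.35,0.03, 0.002,0,0,0,0,0,0.03, 0.002,0,0,0,0,0,0.03]'; python3 - <<'E'
from h import *
from plant import ctrl
o=ctrl.get_obs(); state(o)
print(toolmove(o,[.5139,.1177,.244],-152))
E
```

```text
clock: 8.82
tool_pos: [0.5144, 0.1179, 0.2484]
orientation: [-72.0, 89.8, 46.6]
force: [-0.7, -1.1, -0.6]
opening: 0.0495
t 8.82 tcp [0.5144 0.1179 0.2484] x [ 0.002  0.002 -1.   ] y [-0.878 -0.479 -0.003] ydir -151.4 F [-0.7 -1.1 -0.6] M [-0.33  0.35  0.  ] open 0.0495 q [ 34.2  15.9 -29.3  -0.1 -44.6  -5.6]
(array([4.38707162e-03, 5.30675415e-04, 6.48046147e-05]), array([0.60434076, 0.05327845, 0.16129769]))
```

```bash
python3 -m inch '[0.002,0.0006,0,0.5,0,0.15,0.03, 0.0015,0,0,0,0,0,0.03, 0.0015,0,0,0,0,0,0.03]'; python3 - <<'E'
from h import *
from plant import ctrl
o=ctrl.get_obs(); state(o)
print(toolmove(o,[.5139,.1177,.244],-152))
E
```

```text
clock: 9.2
tool_pos: [0.514, 0.1177, 0.2435]
orientation: [-40.1, 89.9, 78.0]
force: [-3.8, -0.7, 9.4]
opening: 0.0498
t 9.2 tcp [0.514  0.1177 0.2435] x [ 0.     0.001 -1.   ] y [-0.882 -0.471 -0.001] ydir -151.92 F [-3.8 -0.7  9.4] M [-0.1   1.34 -0.01] open 0.0498 q [ 34.2  16.3 -29.6  -0.1 -44.1  -6.1]
(array([-5.01967944e-04,  6.52638750e-05,  7.73586312e-05]), array([0.07653098, 0.0469717 , 0.03945057]))
```

Stopped on the pins: underside 55.5 mm (expected 56), about 11 N. Now I'll turn clockwise in small steps under a light push, starting about 20° before where the pins appeared in the picture.

```bash
python3 -m inch '[0,0,0,0,0,0,0.03, 0.0006,0,0,2.5,0,0,0.03, 0.0006,0,0,2.5,0,0,0.03]'; python3 - <<'E'
from h import *
from plant import ctrl
o=ctrl.get_obs(); state(o)
print(toolmove(o,[.5139,.1177,.244],-152))
E
```

```text
clock: 9.57
tool_pos: [0.5146, 0.1176, 0.2436]
orientation: [-93.1, 89.9, 19.9]
force: [0.5, -3.7, 3.4]
opening: 0.0499
t 9.57 tcp [0.5146 0.1176 0.2436] x [ 0.002  0.001 -1.   ] y [-0.92  -0.391 -0.002] ydir -156.98 F [ 0.5 -3.7  3.4] M [-1.36 -0.17  0.06] open 0.0499 q [ 34.2  16.3 -29.6   0.  -44.  -11.2]
(array([-0.00042714,  0.00058044,  0.00036499]), array([-4.98067663, -0.01227   ,  0.12441459]))
```

```bash
python3 -m inch '[0.0006,0.0003,0.0002,2.5,0,0.1,0.03, 0.0006,0,0,2.5,0,0,0.03, 0.0006,0,0,2.5,0,0,0.03]'; python3 - <<'E'
from h import *
from plant import ctrl
o=ctrl.get_obs(); state(o)
print(toolmove(o,[.5139,.1177,.244],-168))
E
```

```text
clock: 9.95
tool_pos: [0.5147, 0.117, 0.2428]
orientation: [-144.2, 89.9, -38.9]
force: [-1.5, -0.5, 0.8]
opening: 0.0498
t 9.95 tcp [0.5147 0.117  0.2428] x [ 0.001 -0.001 -1.   ] y [-0.964 -0.264 -0.001] ydir -164.68 F [-1.5 -0.5  0.8] M [-0.11  0.49 -0.03] open 0.0498 q [ 34.2  16.3 -29.7   0.1 -43.9 -18.9]
(array([-0.00121643,  0.00055489,  0.00087991]), array([ 3.32220537, -0.08560835,  0.06557101]))
```

```bash
python3 -m inch '[0.0008,0.0004,0.0004,2.5,0,0,0.03, 0.0008,0,0,2.5,0,0,0.03]'; python3 - <<'E'
from h import *
from plant import ctrl
o=ctrl.get_obs(); state(o)
print(toolmove(o,[.5139,.1177,.244],-172))
E
```

```text
clock: 10.2
tool_pos: [0.5142, 0.1173, 0.2411]
orientation: [-129.4, 89.9, -29.2]
force: [0.2, -0.2, -1.1]
opening: 0.0495
t 10.2 tcp [0.5142 0.1173 0.2411] x [ 0.002 -0.001 -1.   ] y [-0.984 -0.176 -0.002] ydir -169.85 F [ 0.2 -0.2 -1.1] M [ 0.06 -0.05 -0.03] open 0.0495 q [ 34.2  16.4 -29.8   0.1 -43.7 -24.2]
(array([-0.00294102,  0.00021751,  0.00047052]), array([ 2.14693332, -0.0693631 ,  0.08783283]))
```

It dropped below the pin tops (underside 53 mm, no load), so the keyways are over the pins. I'll centre it and lower gently.

```bash
python3 -m inch '[0.001,0.0002,0.0004,2,0,0.1,0.03, 0.0025,0,0,0,0,0,0.03, 0.0025,0,0,0,0,0,0.03]'; python3 - <<'E'
from h import *
from plant import ctrl
o=ctrl.get_obs(); state(o)
print(toolmove(o,[.5139,.1177,.228],-172))
E
```

```text
clock: 10.58
tool_pos: [0.514, 0.1177, 0.2346]
orientation: [-179.9, 89.9, -81.8]
force: [0.4, -0.3, -1.6]
opening: 0.0498
t 10.57 tcp [0.514  0.1177 0.2346] x [ 0.    -0.001 -1.   ] y [-0.99  -0.141 -0.   ] ydir -171.91 F [ 0.4 -0.3 -1.6] M [ 0.09 -0.03  0.02] open 0.0498 q [ 34.3  17.  -30.2   0.1 -42.9 -26.2]
(array([ 6.61656380e-03,  8.10578865e-05, -3.74292369e-06]), array([ 0.09413895, -0.05626936,  0.00017447]))
```

```bash
python3 -m inch '[0.002,0,0,0,0,0,0.03, 0.002,0,0,0,0,0,0.03, 0.002,0,0,0,0,0,0.03]'; python3 - <<'E'
from h import *
from plant import ctrl
o=ctrl.get_obs(); state(o)
print(toolmove(o,[.5139,.1177,.228],-172))
E
```

```text
clock: 10.95
tool_pos: [0.514, 0.1177, 0.2289]
orientation: [-175.5, 89.9, -77.3]
force: [-2.6, 0.4, 5.3]
opening: 0.0499
t 10.95 tcp [0.514  0.1177 0.2289] x [ 0.    -0.001 -1.   ] y [-0.99  -0.142 -0.   ] ydir -171.84 F [-2.6  0.4  5.3] M [0.07 0.99 0.01] open 0.0499 q [ 34.3  17.4 -30.5   0.1 -42.1 -26.2]
(array([ 8.50059307e-04,  8.66010843e-05, -3.40986830e-05]), array([ 0.15703702, -0.06689116,  0.00539518]))
```

```bash
python3 -m inch '[0.002,0,0,0,0,0,0.03, 0.002,0,0,0,0,0,0.03]'; python3 - <<'E'
from h import *
from plant import ctrl
o=ctrl.get_obs(); state(o)
E
```

```text
clock: 11.2
tool_pos: [0.5139, 0.1178, 0.2279]
orientation: [-158.0, 89.9, -59.8]
force: [-13.3, -0.9, 33.3]
opening: 0.0499
t 11.2 tcp [0.5139 0.1178 0.2279] x [ 0.001 -0.002 -1.   ] y [-0.99  -0.143 -0.001] ydir -171.76 F [-13.3  -0.9  33.3] M [ 0.15  5.13 -0.14] open 0.0499 q [ 34.3  17.5 -30.6   0.2 -41.9 -26.2]
```

Hard stop at TCP z 0.2279 (expected 0.228), so the cell is flush, but 33 N is more than needed. I'll ease to a moderate hold.

```bash
python3 -m inch '[0.001,0,0,0,0,0,0.03, 0.001,0,0,0,0,0,0.03]'; python3 - <<'E'
from h import *
from plant import ctrl
o=ctrl.get_obs(); state(o)
E
```

```text
clock: 11.45
tool_pos: [0.5137, 0.1177, 0.228]
orientation: [-130.1, 89.9, -31.8]
force: [-4.9, -0.2, 11.1]
opening: 0.0499
t 11.45 tcp [0.5137 0.1177 0.228 ] x [ 0.002 -0.001 -1.   ] y [-0.99  -0.144 -0.002] ydir -171.73 F [-4.9 -0.2 11.1] M [ 0.02  1.86 -0.07] open 0.0499 q [ 34.3  17.5 -30.7   0.2 -41.8 -26.2]
```

```bash
python3 -m inch '[0.0015,0,0,0,0,0,0.03]'; python3 - <<'E'
from h import *
from plant import ctrl
o=ctrl.get_obs(); state(o)
s=ctrl.snapshot("side"); crop(s,(240,190,400,310),5,"pics/s2.png")
cv2.imwrite("pics/s2full.png",s["color"][:,:,::-1])
s=ctrl.snapshot("scene"); cv2.imwrite("pics/c2.png",s["color"][:,:,::-1])
state(ctrl.get_obs())
E
```

```text
clock: 11.58
tool_pos: [0.5136, 0.1178, 0.2279]
orientation: [-124.3, 89.8, -26.0]
force: [-9.7, 0.5, 23.3]
opening: 0.0498
t 11.57 tcp [0.5136 0.1178 0.2279] x [ 0.003 -0.001 -1.   ] y [-0.99  -0.144 -0.002] ydir -171.7 F [-9.7  0.5 23.3] M [ 0.11  3.6  -0.13] open 0.0498 q [ 34.3  17.5 -30.7   0.2 -41.8 -26.2]
t 11.68 tcp [0.5136 0.1177 0.228 ] x [ 0.003 -0.001 -1.   ] y [-0.99  -0.144 -0.002] ydir -171.7 F [-7.   0.1 17.8] M [ 0.03  2.98 -0.1 ] open 0.05 q [ 34.3  17.4 -30.7   0.2 -41.8 -26.2]
```

View pics/s2.png

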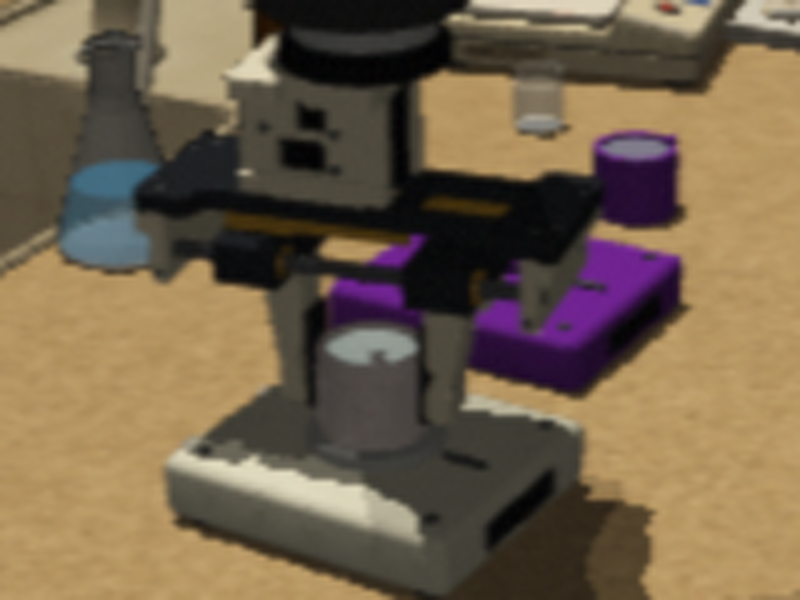

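View pics/c2.png

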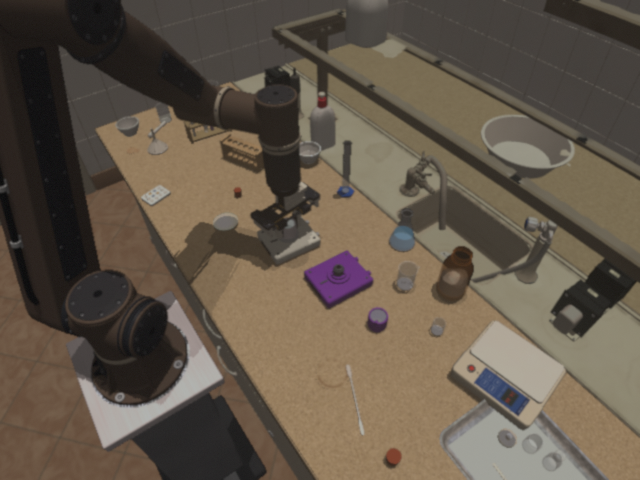

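The side view shows the cell sitting on the flange (bottom edge around (370,450)) with no spigot visible, and the pads still on it. The scene view shows the dish, stopper, beaker and jar where they were. I'll confirm the push is steady, then hand in.

```bash
python3 - <<'E'
from h import *
from plant import ctrl
for _ in range(3): ctrl.snapshot("side")
o=ctrl.get_obs(); state(o)
if o["force"][2]>10 and o["tool_pos"][2]<.2285: ctrl.close_job(); print("closed")
E
```

```text
t 11.82 tcp [0.5136 0.1177 0.228 ] x [ 0.003 -0.001 -1.   ] y [-0.99  -0.144 -0.002] ydir -171.71 F [-7.9 -0.9 18.6] M [ 0.01  2.96 -0.11] open 0.0499 q [ 34.3  17.4 -30.7   0.2 -41.8 -26.2]
the job is handed in; nothing more can be done
closed
```

The filter cell is fully home on the photometer flange, and I handed the job in at about 11.8 s with the arm still gripping it and pushing it down.

- **Fit:** I gripped the aluminium cell and set it upright over the spigot, and the pins stopped it with its underside at 55.5 mm (expected 56). I then turned it about 18–20° clockwise under a light push until the keyways dropped over the pins. That is about 47° clockwise from the rib, within the 20–66° given and where the wrist camera had shown the pins.
- **Last checks:** The tool height puts the underside at 40 mm, flush on the flange, with no sign of the cell slipping in the grip. The push was steady at about 18 N, against a seat spring of about 8 N. The jaws were at 50 mm on the cell, and the side view showed the cell down on the flange.
- **Forces:** The push reached 33 N for a moment when the cell first hit the hard stop, so I eased it off. Some sideways load, about 8 N, remains from how the arm flexes.
- **Bystanders:** I saw no movement of the dish, stopper, jar or small beaker in the scene view. The large beaker was behind the arm in that picture, so I did not check it directly, but the hand never went near it.

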